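Spray the build plate and tuck it under the printer's hold-down leaf

TASK

Get the 3D printer's build plate ready for its front clips: while the plate lies on the spraying stand, spray it by pressing the can's nozzle fully down and letting it come up again, then pick the plate up by its grip bar and slide its rear edge fully home under the spring leaf at the back of the printer's bed, square on the bed and without lifting the leaf. Press the plate flat on the bed with a light hand and finish while you are still holding it pressed there, because a colleague will then put the clips on. Leave everything else on the table where it is.

Things in the scene. Friction and masses are not known exactly. Their poses are not given: they have to be found in the camera images.
- plate: Build plate: rigid brown sheet 150 x 150 x 4 mm, 0.18 kg, lying loose on the spraying stand's rails, underside 20 mm above the table. Origin: centre of its underside; x points from the front edge to the rear edge (the plain one to tuck), z up. A black upright grip bar stands on it near the front edge: 10 mm thick (x), 64 mm wide (y), 30 mm high above the sheet, middle at x = -61 mm.
- plate_grip (a point): Middle of the top of the plate's grip bar, 34 mm above the plate's underside; axes as the plate's.
- printer: Light grey fixed 3D printer. Origin: on the table under the bed's centre; x points from its front (screen end) to its rear (column), y to its left, z up. The bed is a dark flat rectangle, 165 (x) x 160 mm, top 85 mm above the table. Gantry and tool head are more than 90 mm behind the bed's centre and above 220 mm; a 72 mm high box runs along the bed's right (y below -87 mm).
- bed_mid (a point): Centre of the bed's top surface, axes as the printer's. The plate is home when its origin and axes coincide with these. A stop bar 6.5 mm high crosses the bed 75.5 mm behind this point: the plate's rear edge meets it 0.5 mm past home. Home is wanted to 6 mm along x, 8 mm along y, 0.07 rad; pressed means bearing on the bed with 5 to 45 N.
- leaf (a joint): Spring-steel leaf across the bed's rear, 130 mm wide: angle in rad, 0 at rest, growing as its lip is lifted (0.09 is 4 mm at the lip and counts as lifted). It bends 85 mm behind the bed's centre, with 0.8 N m/rad, from 1.5 N at the lip. At rest its flat underside is 6.5 mm above the bed from 50 to 85 mm behind the centre; in front of that, to 42 mm, it flares up to a mouth 11 mm high.
- leaf_lip (a point): Middle of the leaf's flared front lip, 42.5 mm behind the bed's centre and 10 mm above the bed.
- spray_stand: Fixed grey drip tray, 180 x 308 mm, with two rails that carry the plate and, at one end, a bracket with a spray can (51 mm across, 170 mm long with its nozzle) tipped 0.26 rad over the plate. Origin: on the table under the middle of the plate's place; the can's foot is at y = -178 mm. x nearly as the plate's at the start, z up.
- nozzle (a joint): The spray nozzle's travel in m along the can's axis: 0 up, 0.005 fully down, against a spring of 1.5 N at the start and 4 N fully down. Pressed above 0.0035, up again below 0.001. A push straight down from above works it.
- nozzle_top (a point): Centre of the nozzle's round white top, 30 mm across, about 187 mm above the table; z points out of the top along the can's axis.
- clip_a: A steel bulldog clip lying on the table, 45 x 32 x 10 mm, origin under its body. Leave alone.
- clip_b: The second such clip. Leave alone.
- scraper: A scraper with a wooden handle, 190 mm long, lying on the table. Leave alone.
- jar: A small white screw-top jar, 39 mm across and 60 mm high, between stand and printer. Leave alone.
- print: A small printed vase, 54 mm across and 65 mm high, near the jar. Leave alone.
- speaker: A dark upright cylinder (portable speaker), 76 mm across and 170 mm high. Leave alone.
- calipers: Calipers lying on the table, 190 mm long. Leave alone.
There are look-alikes about, which are no part of the job. Several things have the shape of the plate; the one meant has the colours described above.

How it is judged:
By the outcome, as a careful person would: the job done as asked, in the order asked, and still so for the second after the job is handed in, while the arm keeps its last pose, push and grip.
It also fails if it takes over 64 s, if anything falls off the work surface, if the arm or the gripper's body presses on something with over 40 N, if the wrist force passes 120 N, or if a joint passes its speed limit or range.

ROBOT

A 6-joint arm with a two-finger parallel gripper is mounted at the origin on the work surface. World frame = base frame: x ahead of the robot, y to its left, z up, the work surface at z = 0. Lengths are in mm, angles in rad, forces in N, time in s.
With the tool pointing down it reaches from about 325 to 775 mm from the base axis. Payload 5.5 kg.
Tool frame: the origin (TCP) lies at the very end of the fingers, on their centre line; the grasp point (between the pads) lies 19 mm behind it; z points along the fingers, y is the line along which they close (so a half turn about z gives the same grasp; the last joint's range is limited). The gripper opens to 88 mm and grips with 3 to 60 N. Pads are 20 mm wide; open, the fingers measure 115 mm over their backs; the gripper's body (75 mm by 178 mm) begins 61 mm behind the grasp point.
Start: joints at [-1.271, 0.091, 1.231, -0, 1.82, -0.057], TCP at [209.567, -562.226, 222.631] pointing down, gripper open.
Joint ranges: [-2.87, 2.87], [-0.86, 2.18], [0.17, 2.46], [-1.51, 4.65], [0.06, 2.69], [-2.65, 2.65]. Speed limits (rad/s): [2.57, 2.57, 3.01, 3.14, 3.14, 3.14].

INTERFACE

Orientations are given as a 3x3 rotation matrix whose columns are the frame's x, y, z axes.
In Python, from cell import bot gives the robot as it stands.
- The arm moves only by the tool carry_out, never from a script. Its arguments are lists of equal length, an entry for each row: "offset": the shift along the tool's x, y, z in cm, a list of three; "roll": the turn about the tool's z in rad. A call has exactly 10 rows; each row is the pose to reach, as a shift and turn from the pose commanded when the call began, along the tool's axes at that moment; what a row does not reach only later rows make up. A row lasts 1/10 s, in which the tool goes at most 50 mm and 8.59 degrees, less where a joint would pass 70% of its speed; a pose out of reach is approached as far as the arm can. A call with a gripper value outside its range is refused whole. "jaw" is the closure, from 0 (fully open) to 1 (shut), set as the call begins (left out, the last holds). The fingers move at their own pace and stop on an object; the grip force is fixed at half the most. Time passes only in rows, so rows that repeat a pose let the fingers close, or fill a call up. It gives the time, the measured TCP pose, the force, the opening and the grip force at its end, in the units of the state.
- bot.read_state(): the state, without advancing time (a new reading comes with each control period).
- bot.capture(name): name is "scene" or "side" or "wrist"; returns a dict with "image" (400x640x3 uint8, red, green, blue), "range_z" (400x640 float32, mm along the optical axis (not along the pixel's ray), 0 where there is no reading), "camera_matrix" (3x3 intrinsics, pixels), "cam_to_world" (4x4, takes a point from camera to world coordinates). Camera axes: x right, y up, looking along -z (the intrinsics and any distortion apply to the point x, -y, -z); pixel columns grow to the right and rows downward; lengths in mm; the calibration is good to about 2 mm. A picture is of the moment at which its call begins.
- bot.job_done(): hands the job in; it is judged then, once.
Trained networks look in a picture, given as the dict that the camera call returned (one of the last four; its "shot" number tells which), for a name from the list of things; names that differ only in an ending like _2 or _b are one class to them, and where a whole thing is asked for, a point or a joint stands for the part that bears it (a point fixed in the world has none). Each returns a list of dicts, best first, with "confidence" (0 to 1); they miss things now and then, are a little off and sometimes report something else, mostly with a low value. They report only what shows in the picture. A call takes as long as a camera call. They do not tell look-alikes from the thing itself.
- bot.silhouettes(label, picture): "mask" (400x640 bool, what is visible of it) and "at" ([row, column] in pixels, amid what is visible of it).
- bot.mark_of(label, picture): "at" ([row, column] in pixels: a listed point, or the origin of a listed thing).
The state is a dict: "clock": time; "q": joint angles; "qvel": joint speeds; "joint_torque": joint torques, N m; "tcp_pos": TCP position; "orientation": TCP orientation; "ft_force": force on the tool from outside, world axes, zero at the start; "moment": the same for the moment, N m; "opening": opening from 0.0 (shut) to 1.0 (fully open); "gripper_force": force on a finger pad.
Only numpy, scipy, OpenCV 4.12 (cv2) and the standard library are available. Lean on these libraries where they do the work, as an engineer would, in place of code of your own. Each camera call takes 0.05 s, during which the arm holds its last target. There are 200 camera calls.

## Working session

There is one attempt and no reset: what is moved stays moved. The work goes in short steps, Python scripts to look and compute and a tool call to move; the robot and the scene stay as the last step left them, time stands still between calls to the robot, and variables do not carry over. Pictures are saved under pics/ and viewed, at most 10 in all, crops included, and the job is handed in when it is done.

Besides the shell and the picture viewer there is one more tool, called after "Call:" as name([rows], argument=value, ...), one row to a line, values as JSON. carry_out: Moves the arm, as the interface text tells. Its arguments: {"type":"object","properties":{"offset":{"type":"array","items":{"type":"array","items":{"type":"number"}}},"roll":{"type":"array","items":{"type":"number"}},"jaw":{"type":"number"}},"required":["offset","roll"]}

```bash
mkdir -p pics; ls; cat > h.py <<'E'
import numpy as np, cv2
from cell import bot
def pt(p,r,c,win=2):
    r,c=int(round(r)),int(round(c))
    z=p["range_z"][max(r-win,0):r+win+1,max(c-win,0):c+win+1]; z=z[z>0]
    if len(z)==0: return None
    return proj(p,r,c,np.median(z))
def proj(p,r,c,z):
    K=p["camera_matrix"]
    return (p["cam_to_world"]@np.array([(c-K[0,2])/K[0,0]*z,-(r-K[1,2])/K[1,1]*z,-z,1]))[:3]
def pixel(p,w):
    q=np.linalg.inv(p["cam_to_world"])@np.append(w,1); K=p["camera_matrix"]
    return np.array([K[1,1]*(-q[1])/(-q[2])+K[1,2], K[0,0]*q[0]/(-q[2])+K[0,2]])
def cloud(p):
    K=p["camera_matrix"];z=p["range_z"]; r,c=np.mgrid[:400,:640]
    P=np.stack([(c-K[0,2])/K[0,0]*z,-(r-K[1,2])/K[1,1]*z,-z],-1)
    return P@p["cam_to_world"][:3,:3].T+p["cam_to_world"][:3,3]
def save(n,im): cv2.imwrite("pics/"+n+".png",im[:,:,::-1])
E
python3 - <<'E'
from h import *
np.set_printoptions(precision=3,suppress=True)
for cam in ["scene","side"]:
    p=bot.capture(cam); save(cam+"0",p["image"])
    print(cam,p["cam_to_world"][:3,3])
    for l in ["plate","printer","spray_stand","plate_grip","nozzle_top","bed_mid","leaf_lip","jar","print","speaker"]:
        for d in bot.mark_of(l,p)[:3]: 
            w=pt(p,*d["at"]); print(l,d["at"],round(d["confidence"],2),w)
print(bot.read_state())
E
```

```text
pics
scene [1061.345 -784.652  863.156]
plate [226.9, 458.6] 0.97 [835.507 186.092   4.441]
plate [246.4, 270.0] 0.87 [ 469.939 -221.836   23.06 ]
plate [231.5, 191.4] 0.65 [ 241.659 -307.988    4.063]
printer [183.5, 358.6] 0.88 [529.439 117.374  56.606]
plate_grip [221.4, 484.3] 0.93 [888.66  220.935  33.282]
plate_grip [221.3, 167.4] 0.92 [ 177.665 -335.479   30.217]
plate_grip [250.1, 253.0] 0.8 [ 466.456 -279.793   53.298]
nozzle_top [221.6, 309.6] 0.49 [ 605.666 -217.51   186.622]
nozzle_top [365.3, 196.9] 0.25 [ 608.79  -583.113   66.931]
bed_mid [163.0, 364.5] 0.85 [501.3   184.113  85.461]
bed_mid [250.7, 251.8] 0.19 [ 466.185 -283.319   52.314]
leaf_lip [150.9, 369.1] 0.71 [478.915 247.511  87.976]
jar [247.7, 355.5] 0.57 [656.653 -83.898  22.841]
print [260.7, 351.7] 0.56 [ 669.462 -120.491   11.644]
speaker [363.0, 198.8] 0.72 [ 611.011 -578.917   71.192]
side [257.631 714.416 868.735]
plate [213.1, 417.7] 0.76 [ 235.918 -316.598    5.453]
plate [214.7, 335.4] 0.65 [ 475.27  -207.733   26.667]
printer [330.3, 290.5] 0.88 [402.145 371.776 299.328]
printer [165.7, 374.6] 0.
[... 531 characters left out ...]
 60.126]
print [246.1, 270.3] 0.23 [620.659 -40.347  13.103]
print [192.7, 341.5] 0.18 [ 474.102 -284.282   53.646]
speaker [153.9, 332.2] 0.69 [ 572.22  -528.225   25.478]
{'clock': 1.1, 'q': array([-1.271,  0.091,  1.231,  0.   ,  1.82 , -0.057]), 'qvel': array([ 0.   ,  0.001,  0.001, -0.001, -0.001,  0.001]), 'joint_torque': array([  0.003, -44.621, -40.651,   0.07 ,   0.02 ,   0.   ]), 'tcp_pos': array([ 209.564, -562.204,  222.648]), 'orientation': array([[ 0.937,  0.349, -0.   ],
       [ 0.349, -0.937,  0.   ],
       [ 0.   , -0.   , -1.   ]]), 'ft_force': array([ 0.319, -0.333, -0.109]), 'moment': array([-0.012, -0.008, -0.027]), 'gripper_force': 0.0, 'opening': 1.0011359009437621}
```

View pics/scene0.png

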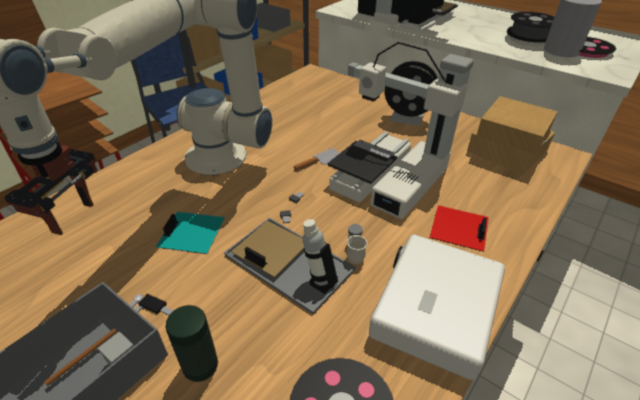

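View pics/side0.png

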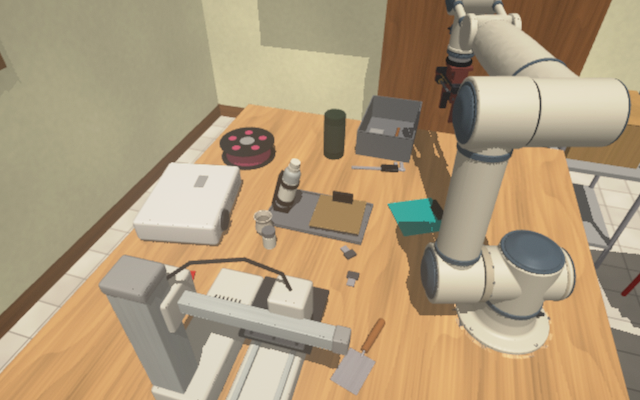

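The scene view shows the brown plate at about (250,270) on the stand, with its grip bar at (256,255). The can's nozzle is at (223,310) and the printer bed at (160,365). The teal and red plates are decoys. I'll fit the geometry from the depth clouds.

```bash
python3 - <<'E'
from h import *
np.set_printoptions(precision=1,suppress=True)
A=[]
for cam in ["scene","side"]:
    p=bot.capture(cam); C=cloud(p); im=p["image"].astype(int)
    np.savez(cam,C=C,im=p["image"])
    def sel(x0,x1,y0,y1,z0,z1,m=True):
        s=(C[...,0]>x0)&(C[...,0]<x1)&(C[...,1]>y0)&(C[...,1]<y1)&(C[...,2]>z0)&(C[...,2]<z1)&m&(p["range_z"]>0); return s
    brown=(im[...,0]-im[...,2]>25)
    for nm,s in [("plate",sel(350,620,-340,-100,19,29,brown)),("grip",sel(380,540,-330,-230,46,60,im.sum(-1)<200)),
      ("nozzle",sel(560,650,-270,-180,180,200)),("bed",sel(380,640,60,330,80,90,im.sum(-1)<210)),("standflat",sel(330,720,-380,-60,3,30))]:
        if s.sum()<8: print(cam,nm,"few",s.sum());continue
        P=C[s]; r=cv2.minAreaRect(P[:,:2].astype(np.float32)); print(cam,nm,s.sum(),P.mean(0),np.median(P[:,2]),"rect",np.array(r[0]),np.array(r[1]),r[2])
    for l in ["jar","print","clip_a","scraper"]:
        for d in bot.silhouettes(l,p)[:2]:
            P=C[d["mask"]&(p["range_z"]>0)]
            if len(P): print(l,round(d["confidence"],2),P.min(0),P.max(0))
E
```

```text
scene plate 1943 [ 473.9 -218.5   23.8] 23.866912532004108 rect [ 470.2 -220.7] [152.1 153.4] 2.741635799407959
scene grip 83 [ 475.8 -284.7   52.1] 52.58135263165923 rect [ 475.9 -284. ] [63.1  9.9] 4.2487969398498535
scene nozzle 107 [ 608.  -222.   186.1] 186.19201275502064 rect [ 606.6 -220. ] [29.3 30.6] 81.34191131591797
scene bed 1331 [491.5 185.2  84.6] 84.67419154618767 rect [487.8 197.4] [159.5 166.1] 1.724575161933899
scene standflat 5331 [ 537.6 -230.3   14.5] 12.201479944694029 rect [ 523.7 -219.8] [318.  385.9] 89.6844711303711
jar 0.6 [591.2 -84.4  -1.7] [650.4 -24.9  64.7]
print 0.74 [ 641.7 -125.4    3.1] [692.1 -71.   67.5]
print 0.33 [416.1 239.   83. ] [549.7 289.4 100.6]
clip_a 0.54 [ 376.3 -109.    -4.3] [431.3 -67.5  13. ]
clip_a 0.44 [360.5 -20.8  -1.2] [392.7  27.9  15.9]
side plate 1479 [ 469.5 -215.6   25.9] 26.048701001425002 rect [ 506.4 -224.7] [226.2 161. ] 0.42975497245788574
side grip 43 [ 469.7 -279.7   51.3] 51.55263255992179 rect [ 471.4 -279.9] [54.5  7.6] 0.6256226301193237
side nozzle 75 [ 604.2 -218.   187.5] 188.04118036552723 rect [ 603.  -219.6] [29.  27.9] 45.155582427978516
side bed few 0
side standflat 4795 [ 502.4 -200.7   14. ] 9.94403138209691 rect [ 524.9 -220.1] [319.7 389.7] 89.9850845336914
jar 0.68 [611.5 -74.7   5.7] [647.9 -34.9  65.5]
print 0.64 [ 640.5 -183.5   -0. ] [722.5 -50.1  69.3]
clip_a 0.66 [358.9 -34.9  -2.6] [389.7  23.8  15.1]
scraper 0.95 [268.  106.7  -2.9] [354.  296.4  25. ]
```

```bash
cat >> h.py <<'E'
def off(target,ang=None):
    """tool-axis offset in cm to a world target; roll to make tool x point at ang deg"""
    s=bot.read_state(); R=s["orientation"]; o=R.T@(np.array(target)-s["tcp_pos"])/10
    a=np.arctan2(R[1,0],R[0,0]); print("clock",round(s["clock"],2),"tcp",s["tcp_pos"].round(1),"a",np.degrees(a).round(2),"F",s["ft_force"].round(1),"open",round(s["opening"],3))
    print("off",o.round(2), "roll",None if ang is None else round(a-np.radians(ang),3))
E
python3 -c "
from h import *
off([520,-270,330],3)"
```

```text
clock 1.6 tcp [ 209.6 -562.2  222.6] a 20.44 F [0.1 0.  0.4] open 1.0
off [ 39.29 -16.54 -10.74] roll 0.304
```

Call:
carry_out([
  [5,-2,-10.7],
  [12,-5,-10.7],
  [16,-7,-10.7],
  [20,-9,-10.7],
  [24,-10.5,-10.7],
  [28,-12,-10.7],
  [32,-13.5,-10.7],
  [36,-15,-10.7],
  [39.3,-16.5,-10.7],
  [39.3,-16.5,-10.7],
], roll=[0.1,0.2,0.3,0.304,0.304,0.304,0.304,0.304,0.304,0.304], jaw=1)

```text
clock: 2.6
tcp_pos: [522.8, -266.8, 329.1]
orientation: [[0.998, 0.058, 0.0], [0.058, -0.998, 0.001], [0.0, -0.001, -1.0]]
ft_force: [0.2, -0.6, 0.2]
opening: 0.129
gripper_force: 0.0
```

```bash
cat > look.py <<'E'
from h import *
import sys
np.set_printoptions(precision=1,suppress=True)
p=bot.capture("wrist"); C=cloud(p); im=p["image"].astype(int); save(sys.argv[1],p["image"]); print(p["cam_to_world"][:3,3])
ok=p["range_z"]>0
def fit(nm,x0,x1,y0,y1,z0,z1,m=True):
    s=(C[...,0]>x0)&(C[...,0]<x1)&(C[...,1]>y0)&(C[...,1]<y1)&(C[...,2]>z0)&(C[...,2]<z1)&m&ok
    if s.sum()<8: return print(nm,"few",s.sum())
    P=C[s]; r=cv2.minAreaRect(P[:,:2].astype(np.float32)); print(nm,s.sum(),"mean",P.mean(0),"z",np.median(P[:,2]),"rect",np.array(r[0]),np.array(r[1]),round(r[2],2))
E
cat > l1.py <<'E'
from look import *
fit("plate",350,580,-340,-100,19,29,im[...,0]-im[...,2]>25)
fit("grip",380,540,-330,-230,46,60,im.sum(-1)<220)
fit("nozzle",560,650,-270,-180,180,200)
for l in ["nozzle_top","plate_grip","plate"]:
    for d in bot.mark_of(l,p)[:2]: print(l,d["at"],round(d["confidence"],2),pt(p,*d["at"]))
off([605,-220,210])
E
python3 l1.py w1
```

```text
[ 599.2 -262.9  491.5]
plate 7797 mean [ 474.8 -217.    24. ] z 23.950072551919106 rect [ 470.  -222.6] [149.3 149.9] 3.05
grip 288 mean [ 474.7 -283.2   53.7] z 53.87883901811247 rect [ 473.5 -283.4] [63.5  9.2] 3.73
nozzle 817 mean [ 604.2 -221.3  187.3] z 187.54496297484377 rect [ 604.1 -221.1] [29.2 30.5] 57.91
nozzle_top [108.2, 270.5] 0.73 [ 603.  -218.5  187.6]
plate_grip [204.7, 325.7] 0.87 [ 471.1 -285.    54.3]
plate_grip [360.0, 337.2] 0.79 [ 521.5 -274.4  408.6]
plate [197.2, 290.6] 0.94 [ 472.2 -230.2   24.2]
plate [319.2, 328.4] 0.94 [ 549.9 -268.8  425.5]
clock 2.8 tcp [ 519.6 -271.1  329.6] a 3.0 F [ 0.2 -0.8  0.3] open 0.002
off [ 8.8 -4.7 11.9] roll None
```

View pics/w1.png

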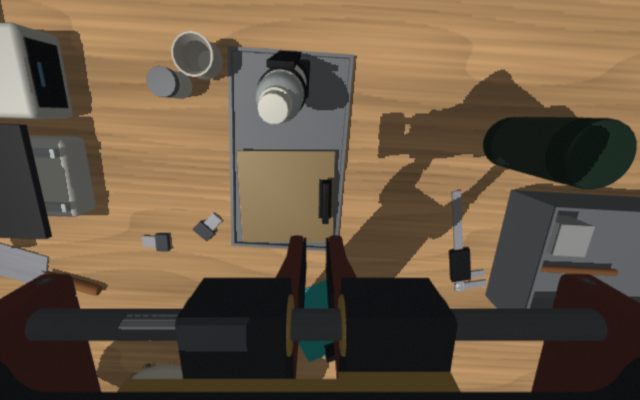

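Seen from the wrist, the nozzle is at px (108,272), the plate at (197,288) and the bar at (203,325). All three agree with the depth fits. Next I move over the nozzle.

Call:
carry_out([
  [4,-2.2,2],
  [8.7,-4.6,4],
  [8.7,-4.6,8],
  [8.7,-4.6,11],
  [8.7,-4.6,12.9],
  [8.7,-4.6,12.9],
  [8.7,-4.6,13.2],
  [8.7,-4.6,13.5],
  [8.7,-4.6,13.8],
  [8.7,-4.6,13.8],
], roll=[0,0,0,0,0,0,0,0,0,0])

```text
clock: 3.8
tcp_pos: [604.7, -220.1, 192.3]
orientation: [[0.999, 0.052, 0.001], [0.052, -0.999, -0.0], [0.001, 0.0, -1.0]]
ft_force: [-0.5, -0.3, -0.1]
opening: 0.003
gripper_force: 0.0
```

```bash
python3 -c "
from h import *
off([604.2,-221.2,185])"
```

```text
clock 3.8 tcp [ 604.7 -220.1  192.3] a 3.01 F [-0.5 -0.3 -0.1] open 0.003
off [-0.06  0.11  0.73] roll None
```

Call:
carry_out([
  [0,0.1,0.1],
  [0,0.1,0.2],
  [0,0.1,0.3],
  [0,0.1,0.4],
  [0,0.1,0.5],
  [0,0.1,0.55],
  [0,0.1,0.6],
  [0,0.1,0.6],
  [0,0.1,0.6],
  [0,0.1,0.6],
], roll=[0,0,0,0,0,0,0,0,0,0])

```text
clock: 4.8
tcp_pos: [604.8, -220.8, 185.8]
orientation: [[0.999, 0.053, 0.0], [0.053, -0.999, -0.0], [0.0, 0.0, -1.0]]
ft_force: [1.5, -0.1, 4.7]
opening: 0.006
gripper_force: 1.8
```

Call:
carry_out([
  [0,0,0.05],
  [0,0,0.1],
  [0,0,0.15],
  [0,0,0.15],
  [0,0,0.15],
  [0,0,0.15],
  [0,0,0.15],
  [0,0,0.15],
  [0,0,0.15],
  [0,0,0.15],
], roll=[0,0,0,0,0,0,0,0,0,0])

```text
clock: 5.8
tcp_pos: [604.9, -220.9, 185.3]
orientation: [[0.999, 0.053, 0.001], [0.053, -0.999, -0.001], [0.001, 0.001, -1.0]]
ft_force: [0.6, 0.6, 6.6]
opening: 0.004
gripper_force: 3.5
```

Call:
carry_out([
  [0,0,0.1],
  [0,0,0.2],
  [0,0,0.3],
  [0,0,0.3],
  [0,0,0.3],
  [0,0,0.3],
  [0,0,0.3],
  [0,0,0.3],
  [0,0,0.3],
  [0,0,0.3],
], roll=[0,0,0,0,0,0,0,0,0,0])

```text
clock: 6.8
tcp_pos: [605.1, -220.9, 184.9]
orientation: [[0.999, 0.053, 0.004], [0.053, -0.999, -0.002], [0.004, 0.002, -1.0]]
ft_force: [-1.3, 1.2, 16.0]
opening: 0.003
gripper_force: 7.6
```

The nozzle has bottomed out: the force rose to 16 N with no further travel. I'll release it.

Call:
carry_out([
  [0,0,-0.5],
  [0,0,-1],
  [0,0,-1.5],
  [0,0,-2],
  [0,0,-3],
  [-4,0,-4],
  [-8,3,-4],
  [-12,5.5,-4],
  [-12.8,6.9,-2],
  [-12.8,6.9,0],
], roll=[0,0,0,0,0,0,0,0,0,0], jaw=1)

```text
clock: 7.8
tcp_pos: [479.2, -298.8, 182.3]
orientation: [[0.999, 0.049, 0.002], [0.049, -0.999, -0.002], [0.002, 0.002, -1.0]]
ft_force: [-0.2, 0.7, -0.0]
opening: 0.005
gripper_force: 0.0
```

```bash
cat > l2.py <<'E'
from look import *
fit("plate",350,580,-340,-100,19,29,im[...,0]-im[...,2]>25)
fit("grip",380,540,-330,-230,46,60,im.sum(-1)<220)
fit("nozzle",560,650,-270,-180,180,200)
off([473.7,-283.4,28],3.1)
E
python3 l2.py w2
```

```text
[ 555.3 -295.   344.9]
plate 16790 mean [ 476.4 -216.3   24.1] z 24.12205579957339 rect [ 469.8 -222.2] [149.1 149.4] 2.81
grip 637 mean [ 474.1 -283.6   53.8] z 53.95069244344728 rect [ 472.9 -283.5] [64.2 10. ] 3.01
nozzle 1933 mean [ 596.2 -222.5  185.7] z 185.9347400002848 rect [ 595.6 -222.2] [14.7 30. ] 6.92
clock 7.85 tcp [ 478.7 -297.1  177.4] a 2.88 F [ 0.6 -0.5 -2.9] open 0.003
off [-0.4 -1.4 14.9] roll -0.004
```

Call:
carry_out([
  [-0.4,-1.2,3],
  [-0.4,-1.2,6],
  [-0.4,-1.2,8.5],
  [-0.4,-1.2,10],
  [-0.4,-1.2,10.5],
  [-0.4,-1.2,10.5],
  [-0.4,-1.2,10.5],
  [-0.4,-1.2,10.5],
  [-0.4,-1.2,10.5],
  [-0.4,-1.2,10.5],
], roll=[0,0,0,0,0,0,0,0,0,0], jaw=0.5)

```text
clock: 8.85
tcp_pos: [476.1, -284.9, 76.9]
orientation: [[0.999, 0.053, 0.001], [0.053, -0.999, -0.001], [0.001, 0.001, -1.0]]
ft_force: [-1.1, -1.0, 0.3]
opening: 0.497
gripper_force: 0.0
```

```bash
python3 - <<'E'
from h import *
off([473.2,-283.5,28],3.0)
p=bot.capture("scene");C=cloud(p)
s=(abs(C[...,0]-604)<25)&(abs(C[...,1]+221)<25)&(C[...,2]>180)&(C[...,2]<200)
print("nozzle",C[s].mean(0))
E
```

```text
clock 8.85 tcp [ 476.1 -284.9   76.9] a 3.02 F [-1.1 -1.   0.3] open 0.497
off [-0.29 -0.16  4.88] roll 0.0
nozzle [ 608.12228704 -222.31046222  186.45432866]
```

The nozzle is back up. I descend over the bar and grip it.

Call:
carry_out([
  [-0.3,-0.15,1.5],
  [-0.3,-0.15,3],
  [-0.3,-0.15,4],
  [-0.3,-0.15,4.5],
  [-0.3,-0.15,4.8],
  [-0.3,-0.15,4.8],
  [-0.3,-0.15,4.8],
  [-0.3,-0.15,4.8],
  [-0.3,-0.15,4.8],
  [-0.3,-0.15,4.8],
], roll=[0,0,0,0,0,0,0,0,0,0])

```text
clock: 9.9
tcp_pos: [473.0, -283.5, 28.5]
orientation: [[0.999, 0.053, 0.001], [0.053, -0.999, -0.0], [0.0, 0.0, -1.0]]
ft_force: [-0.6, 0.5, -0.5]
opening: 0.5
gripper_force: 0.0
```

Call:
carry_out([
  [0,0,0],
  [0,0,0],
  [0,0,0],
  [0,0,0],
  [0,0,0],
  [0,0,0],
  [0,0,0],
  [0,0,0],
  [0,0,0],
  [0,0,0],
], roll=[0,0,0,0,0,0,0,0,0,0], jaw=1)

```text
clock: 10.9
tcp_pos: [472.8, -283.4, 28.1]
orientation: [[0.999, 0.053, -0.0], [0.053, -0.999, -0.0], [-0.0, 0.0, -1.0]]
ft_force: [0.3, 0.2, -0.7]
opening: 0.112
gripper_force: 30.0
```

Call:
carry_out([
  [0,0,-1],
  [0,0,-3],
  [0,0,-6],
  [0,0,-9],
  [0,0,-12],
  [0,0,-15],
  [0,0,-18],
  [0,0,-21],
  [0,0,-24],
  [0,0,-26],
], roll=[0,0,0,0,0,0,0,0,0,0])

```text
clock: 11.9
tcp_pos: [472.9, -283.4, 291.5]
orientation: [[0.999, 0.053, 0.003], [0.053, -0.999, -0.002], [0.003, 0.002, -1.0]]
ft_force: [-0.7, -0.1, -1.6]
opening: 0.109
gripper_force: 30.0
```

Call:
carry_out([
  [0,-1.5,0],
  [0,-4,0],
  [0,-7,0],
  [0,-10,0],
  [0,-13,0],
  [0,-16,0],
  [0,-18,0],
  [0,-19.5,0],
  [0,-20,0],
  [0,-20,0],
], roll=[0,0,0,0,0,0,0,0,0,0])

```text
clock: 12.9
tcp_pos: [461.9, -82.8, 287.5]
orientation: [[0.999, 0.054, -0.001], [0.054, -0.999, 0.0], [-0.001, -0.0, -1.0]]
ft_force: [-0.6, -0.2, -1.9]
opening: 0.11
gripper_force: 30.0
```

```bash
cat > l3.py <<'E'
from look import *
off([485,90,200],1.7)
dark=im.sum(-1)<210
fit("bed",380,640,60,330,80,90,dark)
fit("leafish",380,640,200,330,92,102)
fit("plate",350,640,-260,140,230,300,(im[...,0]-im[...,2]>25))
for l in ["bed_mid","leaf_lip","plate","printer"]:
    for d in bot.mark_of(l,p)[:2]: print(l,d["at"],round(d["confidence"],2),pt(p,*d["at"]))
E
python3 l3.py w3
```

```text
[538.4 -79.  449.8]
clock 12.95 tcp [462.  -83.4 287.6] a 3.06 F [-0.1 -0.1 -0.6] open 0.109
off [  3.2 -17.2   8.8] roll 0.024
bed 4551 mean [493.2 232.1  85.3] z 85.34773679888212 rect [484.  199.5] [158.  166.1] 1.93
leafish 3717 mean [480.  260.1  94.8] z 94.5402556707889 rect [481.5 260.9] [130.5  47.3] 0.64
plate 42182 mean [484.6 -12.3 283.6] z 283.53914692955067 rect [458.  -21.7] [149.9 150.7] 3.16
bed_mid [35.3, 502.8] 0.73 [ 604.9 -219.2  188.2]
leaf_lip [149.2, 36.2] 0.85 [482.9 239.5  96.8]
plate [308.6, 439.8] 0.58 [ 496.  -110.6  387.6]
```

View pics/w3.png

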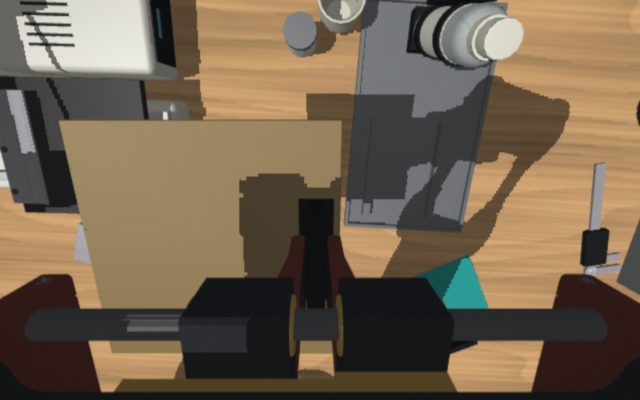

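The plate is held level and square in the wrist view, with the bed's dark edge at px (150,50). I'll stage it above the bed, in front of the leaf.

```bash
python3 -c "
from h import *
off([488.6,76,150],1.8)"
```

```text
clock 13.15 tcp [462.2 -84.3 287.8] a 2.96 F [ 0.7  0.6 -0.6] open 0.114
off [  3.47 -15.87  13.78] roll 0.02
```

Call:
carry_out([
  [0.5,-1.5,1],
  [1,-4,2.5],
  [2,-7,4.5],
  [3,-10,7],
  [3.5,-12.5,9],
  [3.5,-14.5,11],
  [3.5,-15.5,12.5],
  [3.5,-15.9,13.5],
  [3.5,-15.9,13.8],
  [3.5,-15.9,13.8],
], roll=[0,0,0.01,0.02,0.02,0.02,0.02,0.02,0.02,0.02])

```text
clock: 14.15
tcp_pos: [488.9, 76.1, 150.3]
orientation: [[0.999, 0.032, 0.0], [0.032, -0.999, -0.0], [0.0, 0.0, -1.0]]
ft_force: [-0.1, -0.9, -1.0]
opening: 0.112
gripper_force: 30.0
```

```bash
cat > l4.py <<'E'
from h import *
import sys
np.set_printoptions(precision=1,suppress=True)
off([488.6,76,120],1.8)
for cam in ["wrist","scene"]:
    p=bot.capture(cam);C=cloud(p);im=p["image"].astype(int)
    b=(im[...,0]-im[...,2]>25)&(abs(C[...,0]-488)<110)&(C[...,1]>30)&(C[...,1]<290)&(C[...,2]>87)&(C[...,2]<180)
    n,L,S,_=cv2.connectedComponentsWithStats(b.astype(np.uint8)); k=1+np.argmax(S[1:,4]); P=C[L==k]
    A=np.c_[P[:,:2],np.ones(len(P))]; c=np.linalg.lstsq(A,P[:,2],rcond=None)[0]
    r=cv2.minAreaRect(P[:,:2].astype(np.float32)); print(cam,"plate",len(P),"slope",(c[:2]*1000),"mrad","ztop",P[:,2].mean(),np.array(r[0]),np.array(r[1]),round(r[2],2))
    s=(im.sum(-1)<210)&(abs(C[...,0]-488)<110)&(C[...,1]>60)&(C[...,1]<330)&(C[...,2]>80)&(C[...,2]<90)
    if s.sum()>50: r=cv2.minAreaRect(C[s][:,:2].astype(np.float32)); print("  bed",s.sum(),np.array(r[0]),np.array(r[1]),round(r[2],2),np.median(C[s][:,2]))
    s=(abs(C[...,0]-488)<90)&(C[...,1]>225)&(C[...,1]<290)&(C[...,2]>90)&(C[...,2]<102)&(im.min(-1)>90)
    if s.sum()>50: r=cv2.minAreaRect(C[s][:,:2].astype(np.float32)); print("  leaf",s.sum(),np.array(r[0]),np.array(r[1]),round(r[2],2),np.median(C[s][:,2]))
    save(sys.argv[1]+cam,p["image"] if cam=="wrist" else cv2.resize(p["image"][90:250,280:480],(800,640))[:600])
E
python3 l4.py a
```

```text
clock 14.15 tcp [488.9  76.1 150.3] a 1.82 F [-0.1 -0.9 -1. ] open 0.112
off [-0.  0.  3.] roll 0.0
wrist plate 40552 slope [ 1.4 -1.6] mrad ztop 146.3488075012216 [500.7 159. ] [119.4 193.7] 2.14
  bed 1783 [483.1 199.4] [159.2 164.9] 1.88 85.27765284886456
  leaf 844 [496.6 269.4] [97.7 32.5] 2.77 94.24342341759584
scene plate 833 slope [-13.4 -19.4] mrad ztop 146.63091772030933 [523.5 148.2] [115.3 177.8] 21.28
  bed 556 [487.8 198.2] [158.8 164.4] 1.15 84.4613311738384
```

View pics/ascene.png

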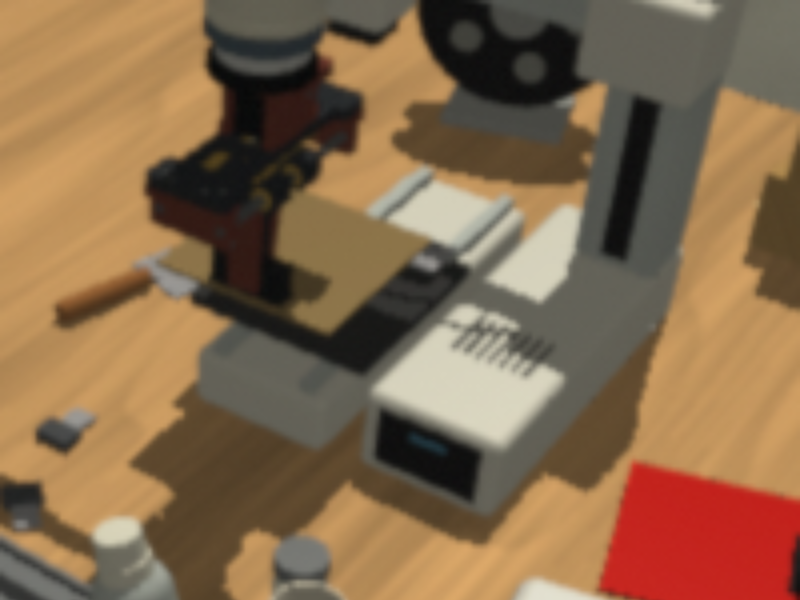

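View pics/awrist.png

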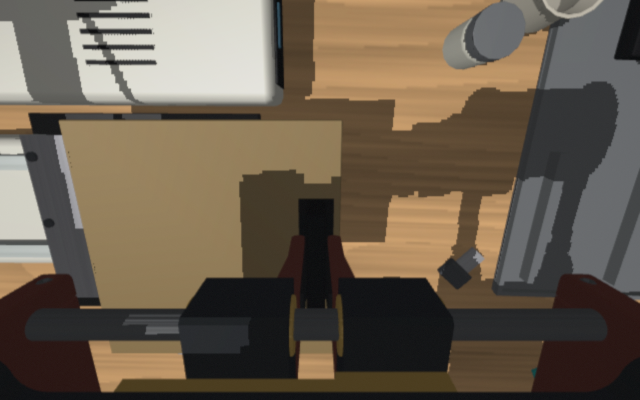

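```bash
python3 -c "
from h import *
off([487.8,80,94.3],1.9)"
```

```text
clock 14.25 tcp [489.4  76.2 151.3] a 1.81 F [-0.2  0.6 -1.4] open 0.112
off [-0.15 -0.39  5.69] roll -0.002
```

Call:
carry_out([
  [-0.1,-0.4,1],
  [-0.1,-0.4,2.5],
  [-0.1,-0.4,4],
  [-0.1,-0.4,4.8],
  [-0.1,-0.4,5.2],
  [-0.1,-0.4,5.4],
  [-0.1,-0.4,5.4],
  [-0.1,-0.4,5.4],
  [-0.1,-0.4,5.4],
  [-0.1,-0.4,5.4],
], roll=[-0.002,-0.002,-0.002,-0.002,-0.002,-0.002,-0.002,-0.002,-0.002,-0.002])

```text
clock: 15.25
tcp_pos: [487.9, 81.0, 96.6]
orientation: [[0.999, 0.035, 0.001], [0.035, -0.999, 0.0], [0.001, -0.0, -1.0]]
ft_force: [-0.0, -0.4, -2.1]
opening: 0.11
gripper_force: 30.0
```

```bash
python3 - <<'E'
from h import *
for i in range(3):
    off([486.0,137.7,94.2],1.9); p=bot.capture("wrist")
C=cloud(p);im=p["image"].astype(int);ok=p["range_z"]>0
b=(im[...,0]-im[...,2]>25)&(abs(C[...,0]-488)<70)&(C[...,1]>100)&(C[...,1]<205)&(C[...,2]>80)&(C[...,2]<100)
P=C[b]; A=np.c_[P[:,0]-488,P[:,1]-150,np.ones(len(P))]; print("plate top", np.linalg.lstsq(A,P[:,2],rcond=None)[0].round(4))
s=(im.sum(-1)<210)&(abs(C[...,0]-488)<80)&(C[...,1]>80)&(C[...,1]<330)&(C[...,2]>80)&(C[...,2]<87)
print("bed",s.sum(),np.median(C[s][:,2]))
E
```

```text
clock 15.25 tcp [487.9  81.   96.6] a 1.99 F [-0.  -0.4 -2.1] open 0.11
off [ 0.01 -5.68  0.24] roll 0.002
clock 15.3 tcp [487.9  80.9  96.5] a 1.99 F [ 0.1 -0.  -1.9] open 0.11
off [ 0.01 -5.68  0.23] roll 0.002
clock 15.35 tcp [487.8  80.9  96.4] a 1.99 F [ 0.4  0.  -1.2] open 0.116
off [ 0.02 -5.68  0.22] roll 0.002
plate top [2.30000e-03 0.00000e+00 9.24475e+01]
bed 9570 85.28219059736776
```

Call:
carry_out([
  [0,0,0.1],
  [0,0,0.2],
  [0,-0.5,0.21],
  [0,-1,0.21],
  [0,-1.5,0.21],
  [0,-2,0.21],
  [0,-2.4,0.21],
  [0,-2.7,0.21],
  [0,-2.8,0.21],
  [0,-2.8,0.21],
], roll=[0,0,0,0,0,0,0,0,0,0])

```text
clock: 16.4
tcp_pos: [486.7, 109.1, 94.0]
orientation: [[0.999, 0.035, -0.0], [0.035, -0.999, -0.0], [-0.0, 0.0, -1.0]]
ft_force: [0.7, 0.4, -1.4]
opening: 0.114
gripper_force: 30.0
```

```bash
cat > l5.py <<'E'
from h import *
off([486.0,137.7,94.2],1.9); p=bot.capture("wrist")
C=cloud(p);im=p["image"].astype(int)
b=(im[...,0]-im[...,2]>25)&(abs(C[...,0]-488)<70)&(C[...,1]>100)&(C[...,1]<240)&(C[...,2]>80)&(C[...,2]<100)
P=C[b]; A=np.c_[P[:,0]-488,P[:,1]-150,np.ones(len(P))]; print("plate top", np.linalg.lstsq(A,P[:,2],rcond=None)[0].round(4))
b=(abs(C[...,0]-488)<80)&(C[...,1]>225)&(C[...,1]<300)&(C[...,2]>90.5)&(C[...,2]<110)&(im[...,0]-im[...,2]<20)
for y in range(236,290,6):
    s=b&(abs(C[...,1]-y)<3)
    if s.sum()>20: print(y,s.sum(),np.median(C[s][:,2]).round(1))
import sys
save(sys.argv[1],p["image"])
E
python3 l5.py b1
```

```text
clock 16.4 tcp [486.7 109.1  94. ] a 2.01 F [ 0.7  0.4 -1.4] open 0.114
off [ 0.03 -2.87 -0.02] roll 0.002
plate top [2.10000e-03 0.00000e+00 9.00494e+01]
236 233 97.8
242 1450 97.5
248 1340 94.6
254 1621 94.2
260 1443 94.3
266 1485 94.2
272 1480 94.2
278 1310 94.3
284 478 94.1
```

Call:
carry_out([
  [0,-0.4,0],
  [0,-0.8,0],
  [0,-1.2,0],
  [0.02,-1.6,0],
  [0.03,-1.9,0],
  [0.03,-2.1,0],
  [0.03,-2.3,0],
  [0.03,-2.4,0],
  [0.03,-2.5,0],
  [0.03,-2.5,0],
], roll=[0,0,0,0,0,0,0,0,0,0])

```text
clock: 17.45
tcp_pos: [486.1, 133.9, 94.0]
orientation: [[0.999, 0.035, -0.0], [0.035, -0.999, -0.0], [-0.0, 0.0, -1.0]]
ft_force: [-0.4, 0.1, -1.3]
opening: 0.113
gripper_force: 30.0
```

```bash
python3 l5.py b2
```

```text
clock 17.45 tcp [486.1 133.9  94. ] a 2.0 F [-0.4  0.1 -1.3] open 0.113
off [ 0.   -0.38 -0.02] roll 0.002
plate top [ 1.80000e-03 -0.00000e+00  9.00662e+01]
236 202 97.8
242 1509 97.5
248 1421 94.6
254 1831 94.2
260 1826 94.2
266 1831 94.2
272 1841 94.2
278 1727 94.3
284 797 94.2
```

Free entry, and the leaf hasn't moved. I creep on to the stop.

Call:
carry_out([
  [0,-0.05,0],
  [0,-0.1,0],
  [0,-0.15,0],
  [0,-0.2,0],
  [0,-0.25,0],
  [0,-0.3,0],
  [0,-0.35,0],
  [0,-0.4,0],
  [0,-0.4,0],
  [0,-0.4,0],
], roll=[0,0,0,0,0,0,0,0,0,0])

```text
clock: 18.5
tcp_pos: [485.8, 136.6, 94.1]
orientation: [[0.999, 0.034, -0.001], [0.034, -0.999, -0.003], [-0.001, 0.003, -1.0]]
ft_force: [-2.2, -6.0, 0.3]
opening: 0.113
gripper_force: 30.0
```

Call:
carry_out([
  [0,0.05,0],
  [0,0.12,0],
  [0,0.12,0.05],
  [0,0.12,0.1],
  [0,0.12,0.15],
  [0,0.12,0.2],
  [0,0.12,0.25],
  [0,0.12,0.3],
  [0,0.12,0.35],
  [0,0.12,0.35],
], roll=[0,0,0,0,0,0,0,0,0,0])

```text
clock: 19.5
tcp_pos: [486.2, 136.5, 93.1]
orientation: [[0.999, 0.035, 0.002], [0.035, -0.999, -0.0], [0.002, 0.0, -1.0]]
ft_force: [-6.2, -6.1, 11.4]
opening: 0.114
gripper_force: 30.0
```

```bash
python3 l5.py b3; python3 -c "
from h import *
s=bot.read_state();print(s['moment'],s['ft_force'],s['orientation'])"
```

```text
clock 19.5 tcp [486.2 136.5  93.1] a 1.98 F [-6.2 -6.1 11.4] open 0.114
off [-0.02 -0.12 -0.11] roll 0.001
plate top [1.80000e-03 7.00000e-04 8.91571e+01]
236 182 97.7
242 1511 97.6
248 1461 94.6
254 1840 94.2
260 1874 94.2
266 1866 94.2
272 1859 94.2
278 1827 94.3
284 799 94.2
[-0.93278651  1.18327651 -0.09330786] [-5.63132412 -5.82230268 11.7298945 ] [[ 9.99400514e-01  3.45858278e-02  1.55988792e-03]
 [ 3.45861409e-02 -9.99401705e-01 -1.74182890e-04]
 [ 1.55293039e-03  2.28028973e-04 -9.99998768e-01]]
```

Pressed at about 12 N. I check the lateral fit on the bed before handing in.

```bash
python3 - <<'E'
from h import *
p=bot.capture("wrist");C=cloud(p);im=p["image"].astype(int)
br=im[...,0]-im[...,2]>25; z=(C[...,2]>82)&(C[...,2]<92)&(p["range_z"]>0)
for y in (150,180,210):
    s=z&(abs(C[...,1]-y)<2)&(abs(C[...,0]-490)<110)
    a=C[s&br][:,0]; d=C[s&~br&(C[...,0]>540)][:,0]
    print(y,"plate x",a.min().round(1),a.max().round(1),"bed right max",d.max().round(1) if len(d) else None)
s=(abs(C[...,1]-260)<15)&(C[...,2]>93)&(C[...,2]<95.5)&(abs(C[...,0]-484)<75); print("leaf x",np.percentile(C[s][:,0],[0.5,99.5]))
off([486,136.5,93])
save("c1",cv2.resize(p["image"],(640,400)))
E
```

```text
150 plate x 490.8 559.8 bed right max 564.3
180 plate x 466.4 558.7 bed right max 563.3
210 plate x 452.6 562.7 bed right max 562.2
leaf x [417.06444494 546.12290895]
clock 19.6 tcp [486.2 136.5  93.1] a 1.99 F [-6.7 -5.3 11.5] open 0.111
off [-0.02  0.    0.01] roll None
```

View pics/c1.png

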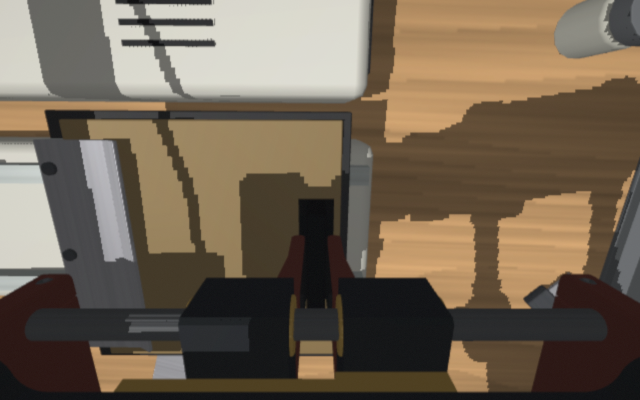

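The plate sits square under the leaf, with even margins at px (115,200) and (150,347). Its side margin is about 4.5 mm against an ideal 5 mm. Handing in.

```bash
python3 -c "
from cell import bot
print(bot.job_done())"
```

```text
the job is handed in; nothing more can be done
None
```

The plate was sprayed, slid fully home against the stop under the unlifted leaf, square on the bed, and handed in at about 20 s while still held pressed at about 12 N.

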